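Set the clay sheeter four clicks thinner and start it

TASK

With a fingertip, push the clay sheeter's click-stop thickness dial round clockwise (seen from above) by exactly four clicks from where it stands, without going past the fourth, and leave it there. Then press the green start button fully down and let it go. Only touch and push: never pinch the dial's wing, and leave the figures, jar, bottle, brush pot and tray standing where they are.

Things in the scene. Friction and masses are not known exactly. Their poses are not given: they have to be found in the camera images.
- sheeter: Clay sheeter fixed to the table: a white box 170 (x) by 220 (y) by 85 mm high, origin at the centre of its underside; two steel rollers and a tray join it on its -y side (out to y = -270 mm, 75 mm high). On the box's top stand the dial, the start button and a paint jar. z up.
- dial_axis (a point): Point on the dial's upright axis, level with the upper face of the dial's disc, 97 mm above the table. The disc is black, 84 mm across, 10 mm thick, on the white box. The axes are those of the box, not turning with the dial: the start button lies 35 mm along -x and 113 mm along -y from here.
- dial_tip (a point): Outer end of the dial's one upright finger wing (black, orange sides, white line on top), 15 mm above the disc; turns with the dial. x points outwards along the wing, z up. The wing is 16 mm thick, 30 mm high above the disc and runs on a radius from 11 mm behind the dial's axis to 39 mm out. To turn it clockwise push on its +y side.
- dial (a joint): Dial angle, growing clockwise seen from above. Click stops every 0.5236 rad (30 deg) from 0 to 4.19, end stops beyond; it starts at rest in one of the first four. Strokes on the box mark them, thinner clockwise. Leaving a stop takes about 0.1 N m (3 to 4 N at 30 mm out); past half-way it snaps on to the next by itself and stays.
- start_button_top (a point): Centre of the top of the round green start button, 32 mm across, on the top of the same white box; pressed straight down.
- start_button (a joint): How far the start button is pressed, m: 0 released, 0.006 fully down (about 5 N); a spring brings it back.
- figure_pink: Loose pink modelled figure, 153 mm high on a round foot 52 mm across; origin under the foot. Bystander.
- figure_orange: Loose orange modelled figure, same size; origin under the foot. Bystander.
- figure_grey: Loose modelled figure in a grey coat, same size; origin under the foot. Bystander.
- paint_jar: Loose small paint jar, 34 mm across, 40 mm high, standing on the white box behind the button; origin under it. Bystander.
- glue_bottle: Loose bottle, 42 mm across, 110 mm high; origin under it. Bystander.
- brush_pot: Loose blue pot with brushes, 72 mm across, 185 mm high with the brushes; origin under it. Bystander.
- tool_tray: Loose clear tray, 90 by 160 by 30 mm; origin under it. Bystander.

How it is judged (in metres and radians):
On the way, in this order (a step that is already met when the one before it is completed fails the run):
1. the dial rests four clicks clockwise of its start (distance of dial_tip from where it was at the start of the episode between 0.06428 and 0.0704 m and value of joint dial below 3.8746 rad and velocity of joint dial between -0.1 and 0.1 rad/s), for 0.2 s.
2. the start button is pressed fully down (value of joint start_button above 0.0045 m), for 0.05 s.
At the end, for the whole second after the job is handed in: The dial rests in the click stop exactly four clicks (120 deg, within 0.3 of a click) clockwise of where it started, the start button has been pressed fully down after that and is up again, and every bystander stands upright within 30 mm of where it was (all of step 1 and value of joint start_button below 0.0015 m and distance of each of figure_pink, figure_orange, figure_grey, paint_jar, glue_bottle, brush_pot, tool_tray from where it was at the start of the episode below 0.03 m and angle between each of figure_pink, figure_orange, figure_grey, paint_jar, glue_bottle, brush_pot, tool_tray's own z axis and vertical below 0.2 rad); the robot touches nothing.
It fails at once if the dial goes past the fourth click (more than 0.6 of a click beyond it) (distance of dial_tip from where it was at the start of the episode above 0.07282 m).
It fails at once if the start button is pressed while the dial is not four clicks on (value of joint start_button above 0.003 m and not (distance of dial_tip from where it was at the start of the episode between 0.06428 and 0.0704 m and value of joint dial below 3.8746 rad)).
It fails at once if the wing is pinched (fingers press on both its sides at once) (contact force between each of dial_c2, dial_c3 and the fingers above 1.5 N).
It fails at once if a bystander is lifted, tipped or pushed away (distance of any of figure_pink, figure_orange, figure_grey, paint_jar, glue_bottle, brush_pot, tool_tray from where it was at the start of the episode above 0.03 m or angle between any of figure_pink, figure_orange, figure_grey, paint_jar, glue_bottle, brush_pot, tool_tray's own z axis and vertical above 0.5 rad).
It also fails if it takes over 58 s, if anything falls off the work surface, if the arm or the gripper's body presses on something with over 40 N, if the wrist force passes 120 N, or if a joint passes its speed limit or range.

ROBOT

A 7-joint arm with a two-finger parallel gripper is mounted at the origin on the work surface. World frame = base frame: x ahead of the robot, y to its left, z up, the work surface at z = 0. Lengths are in mm, angles in rad, forces in N, time in s.
With the tool pointing down it reaches from about 425 to 950 mm from the base axis. Payload 16.7 kg.
Tool frame: the origin (TCP) lies at the very end of the fingers, on their centre line; the grasp point (between the pads) lies 19 mm behind it; z points along the fingers, x is the direction in which the jaws open and shut, and the axes are right-handed (so a half turn about z gives the same grasp; the last joint's range is limited). The gripper opens to 94 mm and grips with 3 to 60 N. Pads are 16 mm wide; open, the fingers measure 119 mm over their backs; the gripper's body (75 mm by 177 mm) begins 78 mm behind the grasp point.
Start: joints at [-1.294, 0.426, 0.074, 1.606, -0.034, 1.111, -0.067], TCP at [278.807, 614.688, 205.467] pointing down, gripper open.
Joint ranges: [-2.85, 2.85], [-0.5, 2.14], [-1.23, 1.37], [0.21, 2.46], [-1.02, 4.16], [0.16, 2.05], [-2.73, 2.73]. Speed limits (rad/s): [1.89, 1.89, 2.39, 2.39, 3.01, 3.01, 3.01].

INTERFACE

Orientations are given as a unit quaternion [x, y, z, w].
In Python, from cell import env gives the robot as it stands. Calls block until the motion is done:
- env.goto(position, orientation): joint-space move of the TCP to a pose.
- env.move_l(position, orientation=None, max_speed=150, guard=None): straight line of the TCP; orientation=None keeps the orientation; max_speed is the mean speed in mm/s. With guard (N) it stops when the force on the tool has changed by that much, and returns True; else False.
- env.goto_joints(angles): joint-space move.
- env.set_gripper(opening, grip_force=None): opening from 0.0 (shut) to 1.0 (fully open); grip_force is the grip in N (None keeps the last); returns when the fingers have stopped.
- env.sleep(seconds).
- env.solve_ik(position, orientation): joint angles nearest the present ones, or None.
- env.observe(): the state.
- env.snapshot(name): name is "scene" or "side" or "wrist"; returns a dict with "frame" (384x512x3 uint8, blue, green, red), "intrinsics" (3x3 intrinsics, pixels), "R" (3x3) and "t" (3): a world point X has camera coordinates R X + t. Camera axes: x right, y down, z forward; pixel columns grow to the right and rows downward; lengths in mm; the calibration is good to about 2 mm. A picture is of the moment at which its call begins. There is no depth.
A pose or a line that the arm cannot do raises env.MotionError and nothing moves.
- env.hand_in(): hands the job in, once; it reports no verdict.
The state is a dict: "time_s": time; "joint_pos": joint angles; "dq": joint speeds; "effort": joint torques, N m; "ee_pos": TCP position; "eef_rot": TCP orientation; "ft_force": force on the tool from outside, world axes, zero at the start; "torque": the same for the moment, N m; "gripper_width": opening from 0.0 (shut) to 1.0 (fully open).
Only numpy, scipy, OpenCV 4.12 (cv2) and the standard library are available. Lean on these libraries where they do the work, as an engineer would, in place of code of your own. Each camera call takes 0.05 s, during which the arm holds its last target.

## Working session

There is one attempt and no reset: what is moved stays moved. The work goes in short steps, each a Python script; the robot and the scene stay as the last script left them, time stands still between calls to the robot, and variables do not carry over. Pictures are saved under pics/ and viewed, and the job is handed in when it is done.

```bash
ls; mkdir -p pics
python3 - <<'E'
from cell import env
import cv2,pickle
o=env.observe();print(o)
S={}
for n in("scene","side","wrist"):
    s=env.snapshot(n);S[n]=s;cv2.imwrite(f"pics/{n}0.png",s["frame"]);print(n,s["intrinsics"],s["R"],s["t"])
pickle.dump(S,open("s0.pkl","wb"))
E
```

```text
pics
{'time_s': 0.0, 'joint_pos': array([-1.29450542,  0.42674338,  0.0738344 ,  1.60657051, -0.03412022,
        1.11079357, -0.06707593]), 'dq': array([ 9.97282799e-04,  1.32260187e-03, -1.49444225e-03,  1.68288882e-03,
       -1.31677596e-03, -9.71842495e-05,  6.22220170e-04]), 'effort': array([-3.14907884e-03, -9.35805988e+01,  3.66518229e+00, -4.54221261e+01,
       -4.88873280e-02,  1.97912328e-02,  1.35480450e-04]), 'ee_pos': array([278.64061465, 614.34397063, 204.78362932]), 'eef_rot': array([ 8.40547754e-01,  5.41737094e-01, -5.08485158e-04,  3.68548600e-04]), 'ft_force': array([ 0.45200381, -0.00787872,  0.27992305]), 'torque': array([-0.02756433, -0.03835292,  0.00641803]), 'gripper_width': 1.0005048432049932}
scene [[428.91115252   0.         253.91638552]
 [  0.         428.91115252 191.61296471]
 [  0.           0.           1.        ]] [[ 0.28966296  0.95709017  0.00858926]
 [ 0.7114318  -0.20929397 -0.67086573]
 [-0.64028131  0.20043563 -0.7415291 ]] [-118.58761845 -338.5309605  1614.18644646]
side [[353.25842412   0.         256.52376999]
 [  0.         353.25842412 190.87809847]
 [  0.           0.           1.        ]] [[ 0.83164943 -0.55528445  0.00428909]
 [-0.38235414 -0.57821883 -0.72074149]
 [ 0.40269658  0.5977643  -0.69319067]] [-479.83598266  252.94684405  901.91747487]
wrist [[281.36856579   0.         255.4320341 ]
 [  0.         281.36856579 190.41928721]
 [  0.           0.           1.        ]] [[ 4.12416684e-01  9.10995290e-01 -2.46982393e-04]
 [ 8.76153173e-01 -3.96569018e-01  2.74023049e-01]
 [ 2.49535761e-01 -1.13228071e-01 -9.61723093e-01]] [-674.7263611   -29.48810914  390.62027142]
```

View pics/scene0.png

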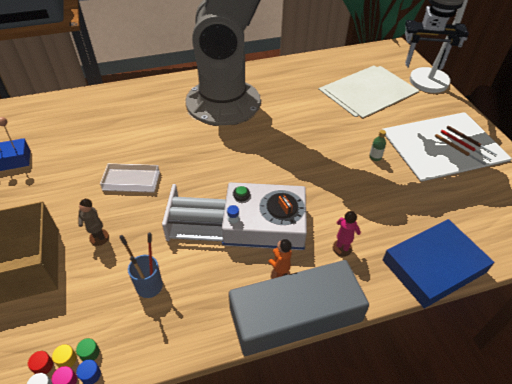

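View pics/side0.png

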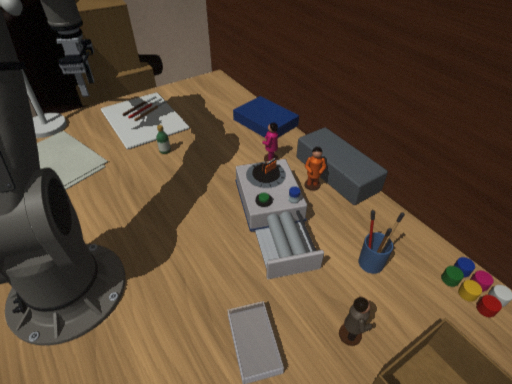

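View pics/wrist0.png

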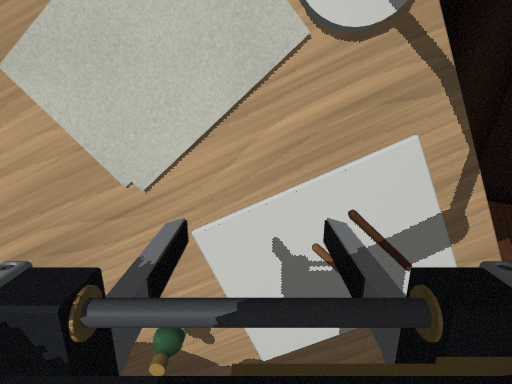

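The scene view shows the dial near (283,207), the green button near (242,192), and the blue-lidded jar at (233,212). The pink figure is at (347,232) and the orange one at (282,258). The side view shows the dial near (267,172) and the button near (264,199). Next I'll zoom in on both.

```bash
cat > h.py <<'E'
import numpy as np,cv2
def ray(s,u,v):
    K,R,t=map(np.array,(s["intrinsics"],s["R"],s["t"]))
    d=R.T@np.linalg.solve(K,[u,v,1.]);return -R.T@t,d
def onz(s,u,v,z):
    c,d=ray(s,u,v);return c+d*(z-c[2])/d[2]
def proj(s,X):
    p=np.array(s["intrinsics"])@(np.array(s["R"])@np.array(X,float)+s["t"]);return p[:2]/p[2]
def cents(s,lo,hi,amin=20):
    h=cv2.cvtColor(s["frame"],cv2.COLOR_BGR2HSV);m=cv2.inRange(h,lo,hi)
    n,l,st,c=cv2.connectedComponentsWithStats(m)
    return [(c[i].round(1).tolist(),st[i].tolist()) for i in range(1,n) if st[i,4]>=amin]
def crop(s,u0,v0,u1,v1,k,name):
    cv2.imwrite(name,cv2.resize(s["frame"][v0:v1,u0:u1],None,fx=k,fy=k,interpolation=cv2.INTER_CUBIC))
E
python3 - <<'E'
import pickle;from h import *
S=pickle.load(open("s0.pkl","rb"))
crop(S["scene"],215,170,315,255,8 if 0 else 7,"pics/c1.png")
crop(S["side"],230,145,310,225,7,"pics/c2.png")
for n in("scene","side"):
    s=S[n];print(n,"green",cents(s,(50,120,40),(75,255,255)))
    print("orange",cents(s,(4,190,120),(14,255,255),8))
    print("pink",cents(s,(155,150,60),(172,255,255)))
E
```

```text
scene green [([354.7, 6.3], [344, 0, 19, 20, 146]), ([383.8, 6.0], [380, 0, 11, 19, 82]), ([390.8, 17.6], [382, 0, 20, 35, 203]), ([406.1, 3.8], [402, 0, 10, 9, 42]), ([405.9, 20.9], [394, 3, 27, 35, 179]), ([240.9, 190.1], [236, 187, 11, 7, 67]), ([86.8, 349.0], [76, 339, 23, 21, 335])]
orange [([283.0, 202.1], [279, 196, 9, 13, 34]), ([276.8, 257.2], [269, 248, 18, 19, 133])]
pink [([346.0, 233.0], [337, 218, 23, 33, 412]), ([63.8, 375.9], [52, 366, 25, 18, 360])]
side green [([263.1, 197.2], [259, 194, 10, 8, 65]), ([452.3, 275.7], [442, 266, 22, 20, 299])]
orange [([314.0, 165.6], [305, 157, 20, 21, 221])]
pink [([270.7, 142.8], [263, 131, 15, 29, 248]), ([483.1, 279.0], [472, 271, 21, 20, 247])]
```

View pics/c1.png

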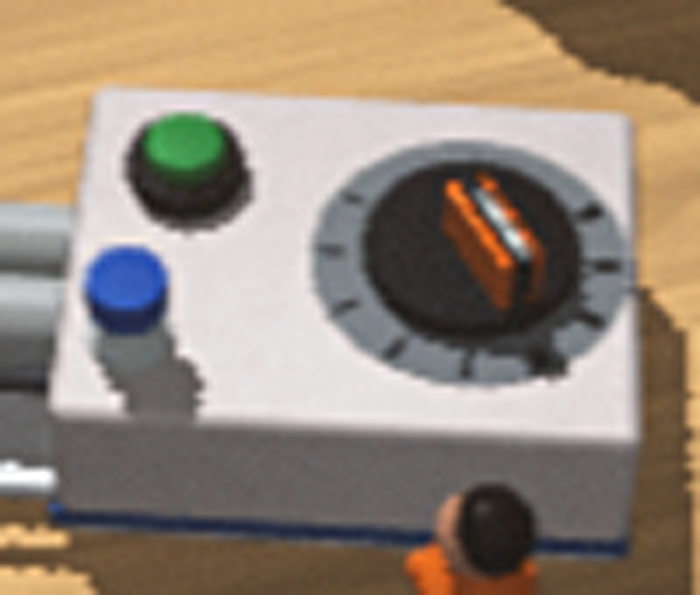

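View pics/c2.png

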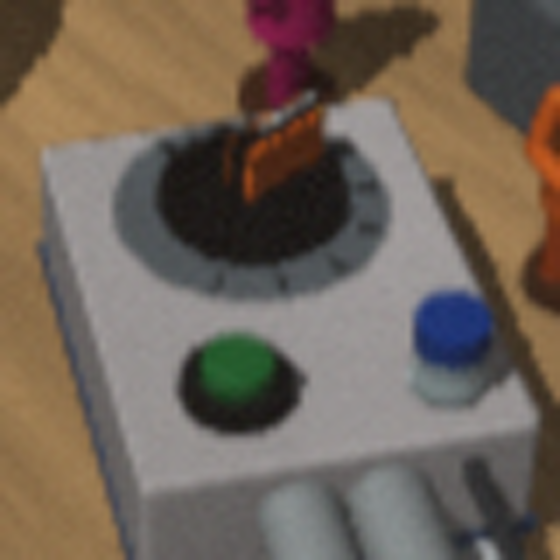

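Run:
```python
import pickle;from h import *
S=pickle.load(open("s0.pkl","rb"))
def px(p,o): return (p[0]+.5)/7-.5+o[0],(p[1]+.5)/7-.5+o[1]
sc,sd=S["scene"],S["side"]
a=lambda p,z: onz(sc,*px(p,(215,170)),z)[:2]
b=lambda p,z: onz(sd,*px(p,(230,145)),z)[:2]
print("scene corners TL,TR,BR,BL",[a(p,85).round(1) for p in((95,90),(633,115),(638,438),(52,412))])
print("side corners  L,R,BR,BL",[b(p,85).round(1) for p in((43,150),(388,98),(538,412),(145,490))])
# disc ellipse
print("disc centre scene",a((472,248),97),"side",b((254,190),97))
for n,e in (("l",(364,245)),("r",(582,250)),("t",(470,160)),("b",(475,338))): print(n,a(e,97).round(1))
print("button scene",a((185,140),97).round(1),"side",b((237,362),97).round(1))
print("strokes",[a(p,86).round(1).tolist() for p in((590,212),(607,265),(595,318),(548,365),(467,365),(397,348),(345,305),(330,250),(353,198))])
print("wing top line",a((480,190),127),a((530,255),127))
print("wing base front", a((505,310),97),a((447,230),97))
print("wing side view top", b((240,135),127),b((318,95),127))
print("wing base side", b((248,198),97),b((322,152),97))
for x,z in(((346,250),0),((276,270),0)): print(onz(sc,*x,z))
```

```text
scene corners TL,TR,BR,BL [array([ 489.5, -101.4]), array([564.1, 103.1]), array([715.8,  45.6]), array([ 643.3, -157.7])]
side corners  L,R,BR,BL [array([561.7,  97.4]), array([715.9,  40.9]), array([ 643.7, -156.1]), array([ 486.6, -103.6])]
disc centre scene [621.56947752  13.38205916] side [617.88770931  10.18967329]
l [608.5 -25.7]
r [634.4  53.4]
t [578.6  27.6]
b [ 6.634e+02 -1.000e-01]
button scene [536.8 -76.7] side [550.6 -74.3]
strokes [[608.5, 67.5], [635.7, 64.1], [659.0, 50.3], [675.2, 25.3], [666.6, -3.8], [651.5, -26.3], [626.1, -38.7], [598.4, -35.9], [575.4, -19.2]]
wing top line [619.04014896  15.63512007] [654.3950717  22.6603536]
wing base front [653.89693919  15.14442146] [610.2896447    7.17423538]
wing side view top [613.18017716  15.21617521] [657.56945995  19.0237852 ]
wing base side [612.62196838   7.23230357] [658.2052021   14.77142085]
[746.47999634 160.05419811   0.        ]
[751.90651077 -43.18787998   0.        ]
```

The geometry gives a box yaw of about -20°. The dial axis is near (620,12), the wing points at about +10° world, and that corresponds to stop 3. I'll move above it and refine with the wrist camera.

```bash
cat >> h.py <<'E'
def q(deg):
    p=np.radians(deg)/2;return [float(np.cos(p)),float(np.sin(p)),0.,0.]
E
python3 - <<'E'
import pickle;from h import *
from cell import env
S=pickle.load(open("s0.pkl","rb"))
p=env.observe()["ee_pos"]
env.set_gripper(0.0)
env.move_l([p[0],p[1],330])
env.goto([560,10,330],q(0))
env.sleep(.3)
s=env.snapshot("wrist");pickle.dump(s,open("w1.pkl","wb"));cv2.imwrite("pics/w1.png",cv2.resize(s["frame"],(768,576)))
o=env.observe();print(o["time_s"],o["ee_pos"],o["joint_pos"].round(2),o["gripper_width"],o["ft_force"])
print(proj(s,[620.5,12,97]))
# triangulate button
for (u1,v1),(u2,v2),n in(((240.9,190.1),(263.1,197.2),"btn"),((232.6,211.2),(294.0,191.7),"jarlid")):
    c1,d1=ray(S["scene"],u1,v1);c2,d2=ray(S["side"],u2,v2)
    t=np.linalg.lstsq(np.c_[d1,-d2],c2-c1,rcond=None)[0];print(n,c1+d1*t[0],c2+d2*t[1])
E
```

```text
5.275 [560.02225409  10.1633389  329.99374123] [-0.78  0.17  0.75  1.74 -0.12  1.28 -0.  ] 0.00511498784220932 [-0.28084139  0.10212306 -0.64656558]
[295.62949085 165.08548049]
btn [544.04953731 -78.88905631 103.11139375] [544.85658105 -80.90989158 101.92979964]
jarlid [ 621.18670696 -122.52987577  117.13574591] [ 621.41523624 -123.11658193  116.84287472]
```

View pics/w1.png

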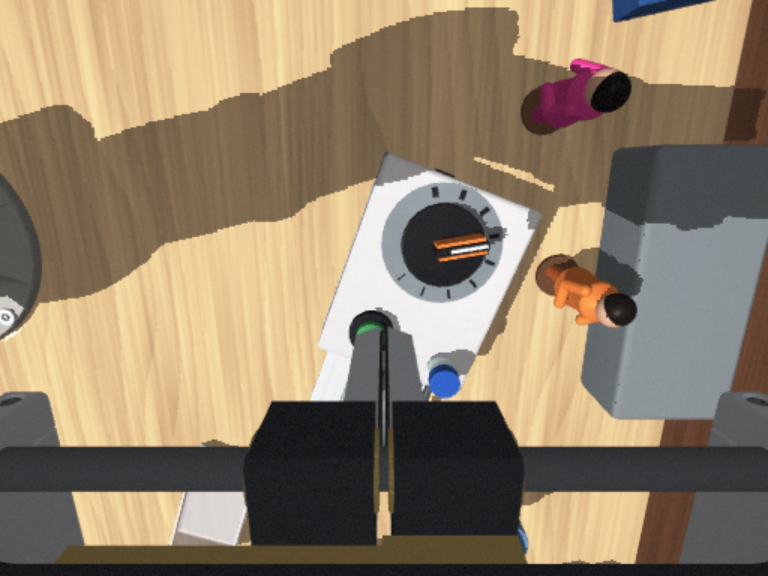

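The wrist view shows the dial at about (446,244), the wing pointing right to (488,247), and the stroke at (494,236) beyond it. The jar lid is at (444,380). I'll measure these by mask.

Run:
```python
import pickle;from h import *
s=pickle.load(open("w1.pkl","rb"));f=s["frame"]
h=cv2.cvtColor(f,cv2.COLOR_BGR2HSV)
roi=np.zeros(f.shape[:2],np.uint8);cv2.circle(roi,(296,163),34,255,-1)
dk=cv2.inRange(f,(0,0,0),(55,55,55))&roi
n,l,st,c=cv2.connectedComponentsWithStats(dk);i=1+st[1:,4].argmax();print(st[i],c[i])
m=(l==i).astype(np.uint8)
cs=max(cv2.findContours(m,0,1)[0],key=len);hull=cv2.convexHull(cs)
P=np.array([onz(s,u,v,97)[:2] for u,v in hull[:,0]])
A=np.c_[2*P,np.ones(len(P))];x=np.linalg.lstsq(A,(P**2).sum(1),rcond=None)[0];print("disc",x[:2],"r",np.sqrt(x[2]+x[0]**2+x[1]**2))
ce=x[:2]
# gray ring
orr=cv2.inRange(h,(3,150,90),(18,255,255))&roi
n,l,st,c=cv2.connectedComponentsWithStats(orr)
for i in range(1,n):
    if st[i,4]>8:
        ys,xs=np.where(l==i);Q=np.array([onz(s,u,v,120)[:2] for u,v in zip(xs,ys)])
        vx=cv2.fitLine(Q.astype(np.float32),2,0,.01,.01).ravel();print("orange",st[i],Q.mean(0),np.degrees(np.arctan2(vx[1],vx[0])))
wh=cv2.inRange(h,(0,0,110),(179,80,255));cc=np.zeros_like(roi);cv2.circle(cc,(303,165),24,255,-1)
n,l,st,c=cv2.connectedComponentsWithStats(wh&cc)
for i in range(1,n):
    if st[i,4]>8:
        ys,xs=np.where(l==i);Q=np.array([onz(s,u,v,127)[:2] for u,v in zip(xs,ys)]);vx=cv2.fitLine(Q.astype(np.float32),2,0,.01,.01).ravel()
        print("white",st[i],Q.mean(0),Q.min(0),Q.max(0),np.degrees(np.arctan2(vx[1],vx[0])))
for u,v in((435,191),(462,195),(485,211),(494,236),(490,262),(471,285),(448,294),(402,277)):
    X=onz(s,u/1.5,v/1.5,86)[:2]-ce;print(np.degrees(np.arctan2(X[1],X[0])).round(1),end=" ")
crop(s,260,120,345,205,7,"pics/w1c.png")
```

```text
[ 268  135   58   56 1989] [292.94570136 162.43388638]
disc [620.33389351  14.63656734] r 41.37288309455163
orange [289 156  35  10 195] [631.24804275  22.95095146] 8.763478
orange [292 167  33   8  86] [634.29882517   8.74820159] 9.4309635
white [301 163  25   7  71] [640.18098022  16.76691796] [623.64064974  12.19676654] [656.51905957  20.60971273] 9.311715
white [307 167  20  22  68] [648.83154723  -2.83064871] [633.44449514 -14.99248701] [658.48029929  15.03676621] 50.996677
99.7 69.4 37.8 7.9 -21.4 -54.0 -81.0 -138.3
```

View pics/w1c.png

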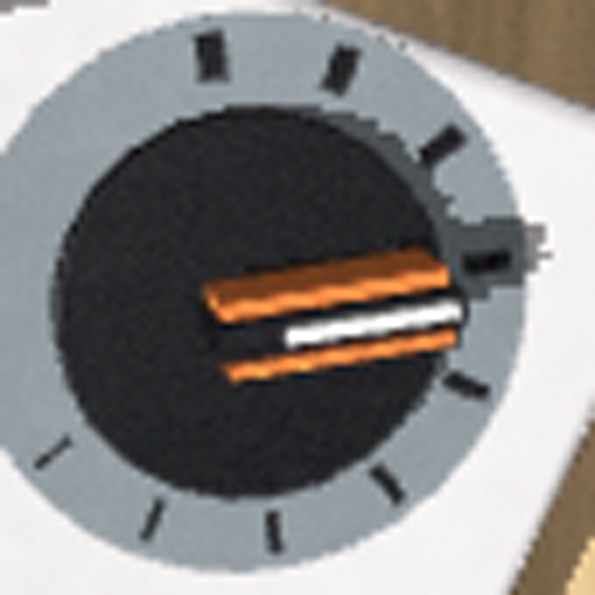

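Refined values are an axis near (620,13) and a wing angle of 9.4°, on the 4th of the 9 strokes (stop 3). I'll descend beside the wing's +y side and find contact.

```bash
cat >> h.py <<'E'
C=np.array([620.,13.]);T0=9.5
def pose(th,perp,r=28,z=104):
    a=np.radians(th);R=np.array([[np.cos(a),-np.sin(a)],[np.sin(a),np.cos(a)]])
    p=C+R@np.array([r,perp]);return [float(p[0]),float(p[1]),z],q(th)
E
python3 - <<'E'
from h import *
from cell import env
for th in range(10,-121,-20):
    j=env.solve_ik(*pose(th,16));print(th,None if j is None else np.round(j,2))
env.goto(*pose(T0,34,z=180))
print(env.move_l(pose(T0,34)[0],max_speed=80,guard=6))
env.sleep(.2)
f0=env.observe()["ft_force"]
print(env.move_l(pose(T0,13)[0],max_speed=15,guard=1.8))
o=env.observe();a=np.radians(T0);d=o["ee_pos"][:2]-C
print(o["time_s"],o["ee_pos"],"perp",-np.sin(a)*d[0]+np.cos(a)*d[1],o["ft_force"]-f0)
s=env.snapshot("scene");crop(s,215,150,315,235,7,"pics/s2.png")
E
```

```text
10 [-0.62  0.56  0.65  1.79 -0.42  0.93  0.38]
-10 [-0.63  0.58  0.69  1.78 -0.45  0.94  0.08]
-30 [-0.64  0.6   0.73  1.78 -0.48  0.95 -0.23]
-50 [-0.64  0.61  0.76  1.78 -0.5   0.96 -0.54]
-70 [-0.66  0.61  0.81  1.8  -0.53  0.96 -0.85]
-90 [-0.7   0.63  0.88  1.82 -0.59  0.97 -1.13]
-110 [-0.74  0.64  0.94  1.85 -0.63  0.98 -1.44]
False
True
8.3167 [644.56670398  35.25848436 103.76005649] perp 17.898546958993837 [-0.17307115 -0.24497279 -0.61927562]
```

View pics/s2.png

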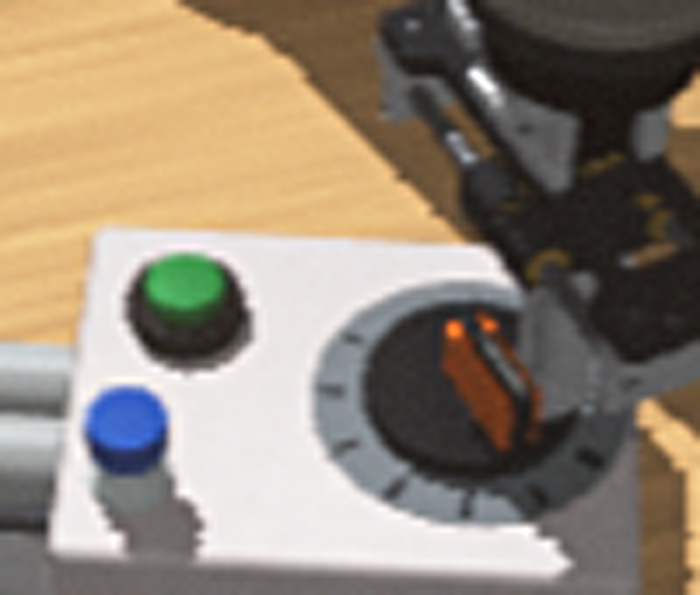

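Scene view: the closed fingertip sits against the wing's +y side, near (545,360) in the crop, with the wing unmoved. I'll push through about three clicks along an arc.

Run:
```python
from h import *
from cell import env
for dth in (-10,-20,-30,-40,-50,-60,-70,-80):
    env.move_l(*pose(T0+dth,16),max_speed=30)
o=env.observe();print(o["time_s"],o["ee_pos"],o["ft_force"])
env.sleep(.2)
s=env.snapshot("scene");crop(s,235,160,335,245,7,"pics/s3.png")
s=env.snapshot("side");crop(s,215,130,315,215,7,"pics/d3.png")
```

```text
11.1 [644.13615854  -8.29819537 103.82150739] [0.23235947 0.13076102 0.10504257]
```

View pics/s3.png

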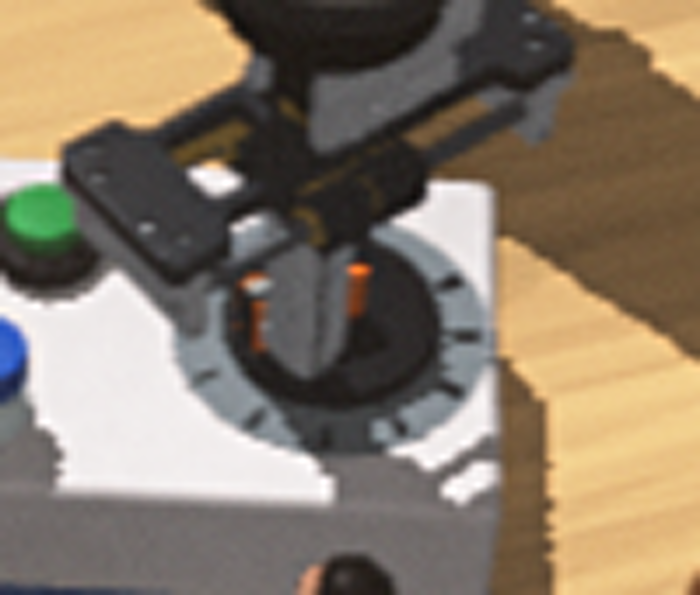

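View pics/d3.png

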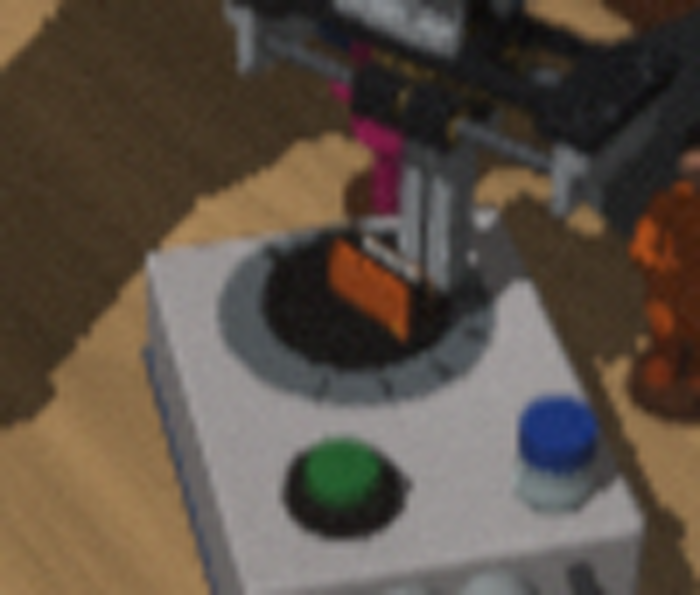

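In the side view the wing's orange side runs from (330,285) to (408,340) along its base. It has snapped a gap ahead of the finger. I'll measure its angle.

Run:
```python
import pickle;from h import *
S=pickle.load(open("s0.pkl","rb"));s=S["side"]
for p1,p2,z in(((335,240),(408,297),127),((330,288),(408,341),97),((365,238),(440,292),127)):
    A,B=[onz(s,(p[0]+.5)/7-.5+215,(p[1]+.5)/7-.5+130,z)[:2] for p in(p1,p2)];d=B-A
    print(A,B,np.degrees(np.arctan2(d[1],d[0])))
```

```text
[609.56893377  17.60030532] [613.96600152 -30.44876591] -84.77131060300155
[609.89245878  21.13923075] [618.20081202 -26.41248876] -80.08918476689438
[621.18061604  11.56094373] [627.13962152 -35.2811782 ] -82.75007835319138
```

The wing is at about -82°, so exactly three clicks. Now the last one, pushing just past half-way.

Run:
```python
from h import *
from cell import env
for dth in (-90,-98,-104,-109):
    env.move_l(*pose(T0+dth,16),max_speed=20)
    o=env.observe();print(dth,o["time_s"],o["ft_force"].round(2))
env.sleep(.2)
s=env.snapshot("scene");crop(s,235,160,335,245,7,"pics/s4.png")
s=env.snapshot("side");crop(s,215,130,315,215,7,"pics/d4.png")
```

```text
-90 11.8333 [2.99 1.89 0.85]
-98 12.2083 [ 1.13 -0.3   1.74]
-104 12.525 [ 0.82 -0.83  0.58]
-109 12.8167 [-0.75 -0.43  0.44]
```

View pics/s4.png

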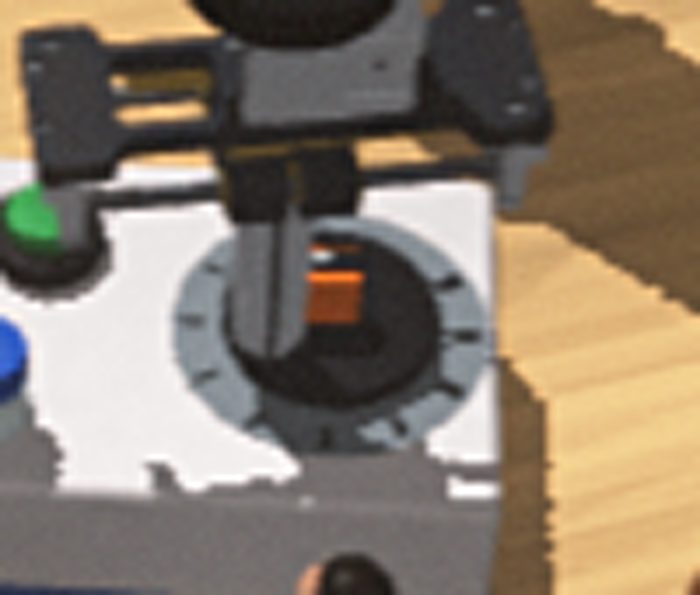

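View pics/d4.png

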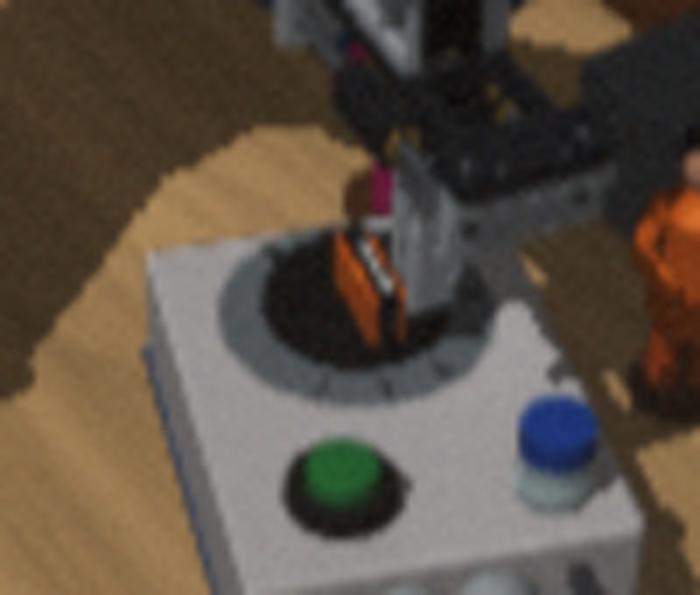

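The side view shows the wing turned on, its base edge running from (340,290) to (372,345). I'll back the finger off, lift, and check from the wrist and fixed cameras.

Run:
```python
import pickle
from h import *
from cell import env
th=T0-109
env.move_l(pose(th,36)[0],max_speed=60)
env.move_l(pose(th,36,z=200)[0],max_speed=150)
env.goto([560,10,330],q(0))
env.sleep(.2)
s=env.snapshot("wrist");crop(s,260,120,345,205,7,"pics/w5.png");pickle.dump(s,open("w5.pkl","wb"))
f=s["frame"];h=cv2.cvtColor(f,cv2.COLOR_BGR2HSV);roi=np.zeros(f.shape[:2],np.uint8);cv2.circle(roi,(296,163),34,255,-1)
n,l,st,c=cv2.connectedComponentsWithStats(cv2.inRange(h,(3,150,90),(18,255,255))&roi)
for i in range(1,n):
    if st[i,4]>8:
        ys,xs=np.where(l==i);Q=np.array([onz(s,u,v,120)[:2] for u,v in zip(xs,ys)])
        vx=cv2.fitLine(Q.astype(np.float32),2,0,.01,.01).ravel();print("orange",st[i],Q.mean(0),np.degrees(np.arctan2(vx[1],vx[0])))
print(env.observe()["time_s"])
```

```text
orange [284 158  13  33 174] [609.58771649   3.20261082] 76.654526
orange [294 162  12  31  81] [623.28183465  -1.37512562] 75.56728
15.8417
```

View pics/w5.png

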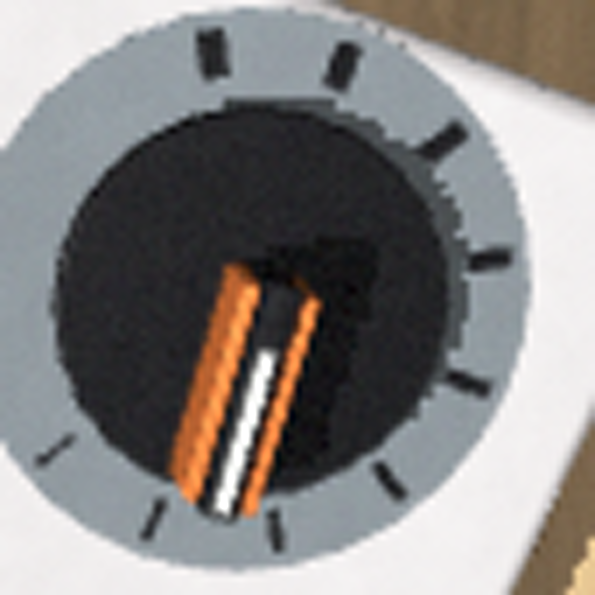

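Run:
```python
import pickle;from h import *
for nm in("w1","w5"):
    s=pickle.load(open(nm+".pkl","rb"))
    g=lambda p,z:onz(s,(p[0]+.5)/7-.5+260,(p[1]+.5)/7-.5+120,z)[:2]
    L=((285,337),(462,312)) if nm=="w1" else ((267,352),(222,515))
    A,B=g(L[0],127),g(L[1],127);d=B-A;print(nm,A,B,np.degrees(np.arctan2(d[1],d[0])))
    f=s["frame"];h=cv2.cvtColor(f,cv2.COLOR_BGR2HSV).astype(int);roi=np.zeros(f.shape[:2],np.uint8);cv2.circle(roi,(296,163),30,255,-1)
    m=((roi>0)&(h[...,1]<60)&(h[...,2]>120)).astype(np.uint8)
    n,l,st,c=cv2.connectedComponentsWithStats(m)
    for i in range(1,n):
        if 15<st[i,4]:
            ys,xs=np.where(l==i);w=np.array([onz(s,u,v,127)[:2] for u,v in zip(xs,ys)]);vx=cv2.fitLine(w.astype(np.float32),2,0,.01,.01).ravel();print(st[i],w.mean(0),np.degrees(np.arctan2(vx[1],vx[0])))
    # strokes: centre from opposite ones
    for p in((213,55),(341,68),(443,142),(490,259),(467,384),(390,481),(276,532),(152,520),(55,451)):
        X=g(p,86.)-C;print(np.degrees(np.arctan2(X[1],X[0])).round(1),np.hypot(*X).round(1),end="; ")
    P=np.array([g(p,86.) for p in((213,55),(341,68),(443,142),(490,259),(467,384),(390,481),(276,532),(152,520),(55,451))])
    x=np.linalg.lstsq(np.c_[2*P,np.ones(len(P))],(P**2).sum(1),rcond=None)[0][:2]
    print("\nctr",x,[float(np.degrees(np.arctan2(*(p-x)[::-1])).round(1)) for p in P])
```

```text
w1 [622.70115996  13.99935336] [657.22228495  19.02233284] 8.278696413251321
[267 133  37  28  68] [595.14726905  49.69432986] 35.706726
[301 163  25   7  69] [640.46382714  16.75718034] 9.630187
[272 170  54  24 120] [629.4295543 -12.0362797] 15.913135
99.0 53.6; 69.7 53.6; 40.4 53.9; 10.7 53.8; -19.4 52.8; -49.2 52.4; -79.7 52.4; -110.8 52.2; -140.9 52.1; 
ctr [620.39474994  13.7666638 ] [99.6, 69.9, 40.1, 10.0, -20.4, -50.1, -80.3, -110.9, -140.5]
w5 [619.00483683  10.53844442] [611.2929743  -22.95401518] -102.96673147936042
[268 134  24  21  43] [591.53879948  49.61779528] 39.91231
[290 170   9  23  61] [615.05841682  -5.61385231] 75.82657
[297 175  27  18  79] [638.61027238 -12.18909793] 35.03864
[271 179  16  13  26] [592.69828592 -12.24461326] -37.94003
99.4 53.1; 69.8 53.0; 40.2 53.3; 10.2 53.3; -20.2 52.6; -49.9 52.5; -80.2 52.8; -111.0 52.7; -140.8 52.6; 
ctr [620.08297423  13.26096587] [99.5, 69.8, 40.0, 9.9, -20.4, -50.2, -80.4, -111.0, -140.6]
```

The wing reads about -103.5°, which is 113° turned and about 7° short of the stop-7 stroke at -110.8°. That's at the edge of the tolerance. I'll check whether it is still creeping, then nudge it on gently.

```bash
cat >> h.py <<'E'
def wang(s):
    f=s["frame"];h=cv2.cvtColor(f,cv2.COLOR_BGR2HSV);roi=np.zeros(f.shape[:2],np.uint8);cv2.circle(roi,(296,163),34,255,-1)
    n,l,st,c=cv2.connectedComponentsWithStats(cv2.inRange(h,(3,150,90),(18,255,255))&roi);r=[]
    for i in range(1,n):
        if st[i,4]>20:
            ys,xs=np.where(l==i);Q=np.array([onz(s,u,v,112)[:2] for u,v in zip(xs,ys)])
            vx=cv2.fitLine(Q.astype(np.float32),2,0,.01,.01).ravel();r.append((int(st[i,4]),Q.mean(0).round(1).tolist(),round(float(np.degrees(np.arctan2(vx[1],vx[0]))),1)))
    return r
E
python3 - <<'E'
import pickle
from h import *
from cell import env
print(wang(env.snapshot("wrist")))
th=T0-109
env.goto(*pose(th,36,z=150))
env.move_l(pose(th,36)[0],max_speed=80,guard=6)
env.move_l(*pose(th,20),max_speed=60)
for d in(-109,-112,-115):
    env.move_l(*pose(T0+d,16),max_speed=15)
    o=env.observe();print(d,o["time_s"],o["ft_force"].round(2))
env.sleep(.2)
th=T0-115
env.move_l(pose(th,36)[0],max_speed=60)
env.move_l(pose(th,36,z=180)[0],max_speed=150)
env.goto([560,10,330],q(0))
env.sleep(.2)
s=env.snapshot("wrist");crop(s,260,120,345,205,7,"pics/w6.png");pickle.dump(s,open("w6.pkl","wb"));print(wang(s),env.observe()["time_s"])
E
```

```text
[(175, [610.6, 1.6], 76.8), (81, [624.6, -3.0], 75.5)]
-109 18.6167 [ 0.11  0.36 -1.03]
-112 18.8833 [-0.31 -0.17 -0.94]
-115 19.15 [ 0.63 -0.44  0.02]
[(187, [609.4, 2.6], 70.5), (79, [622.9, -3.6], 69.3)] 22.0
```

View pics/w6.png

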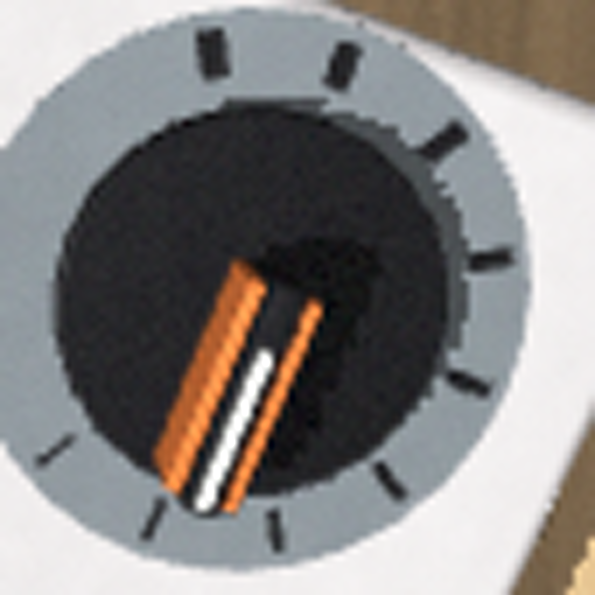

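The wing now reads about -110°, right at the stop-7 stroke. Next is the button, which triangulates to about (544.5,-80,103) and comes out at (548.8,-81) from the dial offset.

Run:
```python
import pickle
from h import *
from cell import env
B=[547.5,-81]
env.goto([*B,160],q(0))
env.move_l([*B,115],max_speed=80,guard=6)
env.sleep(.2)
f0=env.observe()["ft_force"]
for z in range(113,84,-1):
    g=env.move_l([*B,z],max_speed=25,guard=12)
    o=env.observe();d=(o["ft_force"]-f0).round(1);print(z,g,o["ee_pos"][2].round(1),d)
    if g or d[2]>14: break
env.sleep(.2);o=env.observe();print(o["ee_pos"],o["ft_force"]-f0)
s=env.snapshot("side");crop(s,215,130,315,215,7,"pics/d7.png")
env.move_l([*B,160],max_speed=80)
env.goto([560,10,330],q(0));env.sleep(.2)
s=env.snapshot("wrist");print(wang(s));cv2.imwrite("pics/w8.png",s["frame"])
s=env.snapshot("scene");cv2.imwrite("pics/s8.png",s["frame"])
print(env.observe()["time_s"])
```

```text
113 False 113.0 [-1.  -0.5  0.2]
112 False 112.0 [-1.3  0.3  0. ]
111 False 110.9 [-1.2 -1.   1. ]
110 False 110.0 [-1.3 -0.3 -0.2]
109 False 108.9 [-0.6 -0.7  0.7]
108 False 107.9 [ 0.3 -0.9  1.5]
107 False 107.0 [-0.3 -0.2  2.7]
106 False 106.0 [-0.8 -0.8  3. ]
105 False 105.0 [-0.2 -0.3  3. ]
104 False 104.0 [ 0.6 -1.   3.3]
103 False 103.0 [-0.2 -0.2  4.5]
102 False 102.0 [ 1.1 -0.8  4.8]
101 False 101.2 [-0.8 -0.6 10.6]
100 False 100.9 [-6.1  1.3 26.5]
[547.74319073 -81.10639482 100.89731767] [-6.68017054  1.34860489 24.46440405]
[(184, [609.4, 2.7], 70.6), (82, [623.1, -3.1], 69.4)]
29.45
```

View pics/d7.png

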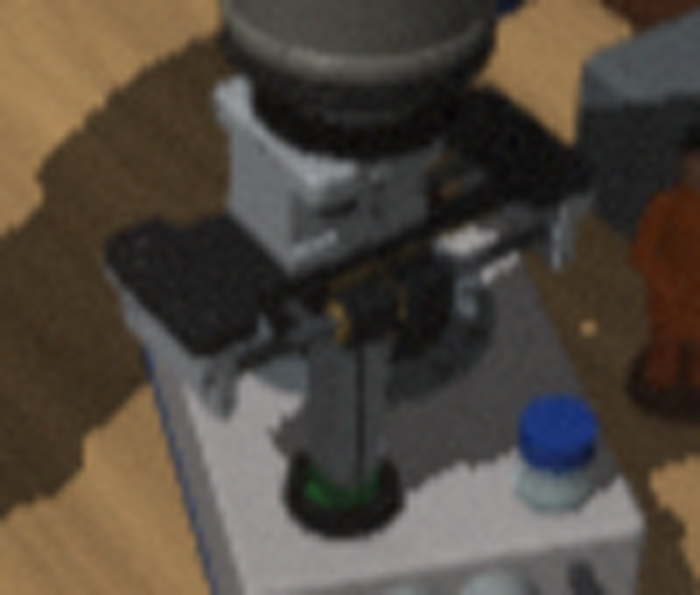

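View pics/s8.png

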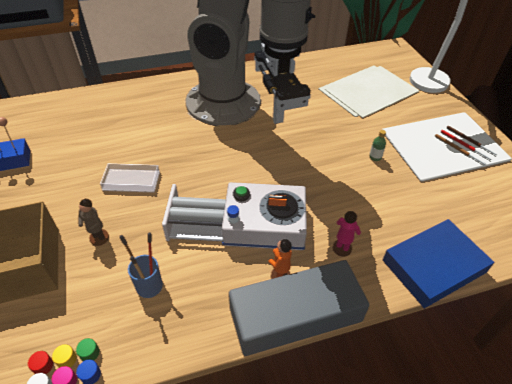

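The button moved from contact at z≈107.5 to a hard stop at ≈101. In the final scene view it is up again at (241,190), the dial is still four clicks on, and every bystander is where it was at the start.

Run:
```python
from cell import env
env.hand_in()
```

```text
the job is handed in; nothing more can be done
```

I turned the dial four clicks clockwise, then pressed the start button to its stop and let it go. The job was handed in at about 29.5 s; no verdict is reported.

- **Dial:** I pushed it along an arc with the closed fingertip, from the stop at 9.5° (fourth of the nine strokes). My first push ended at about -103.5°, roughly 7° short of the fourth stop, so the snap had not carried it home. A gentle nudge took it to about -110°, against -110.8° for the stroke, and it read the same after the button press.
- **Button:** It met the finger at z ≈ 107.5 mm and hit a hard stop at about 101 mm, with some 25 N on the tool. That matches the full 6 mm of travel. In the last scene picture it is up again.
- **Bystanders:** By eye in the last scene picture, all of them stand where they were; I did not measure their positions.
- **Disagreement:** Triangulation put the button at (544.5, -80) and the given dial offset at (549, -81). I pressed in between, at (547.5, -81).

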